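# Snap an interface board onto its barbed standoffs

## Robot

A 7-joint arm with a two-finger parallel gripper is mounted at the origin on the work surface. World frame = base frame: x ahead of the robot, y to its left, z up, the work surface at z = 0. Lengths are in m, angles in degrees, forces in N, time in s.
With the tool pointing down it reaches from about 0.425 to 0.875 m from the base axis. Payload 4.7 kg.
Tool frame: the origin (TCP) lies midway between the tips of the shut fingers; the grasp point (between the pads) lies 19 mm behind it; z points along the fingers, y is the line along which they close (so a half turn about z gives the same grasp; the last joint's range is limited). The gripper opens to 87 mm and grips with 3 to 60 N. Pads are 19 mm wide; open, the fingers measure 117 mm over their backs; the gripper's body (75 mm by 190 mm) begins 51 mm behind the grasp point.
Start: joints at [-73.161, 18.392, -4.016, 83.108, 1.295, 78.541, -3.26], TCP at [0.18, 0.625, 0.223] pointing down, gripper open.
Joint ranges: [-163.93, 163.93], [-17.29, 119.83], [-79.2, 71.16], [3.27, 140.29], [-89.18, 269.18], [5.43, 117.66], [-154.24, 154.24]. Speed limits (degrees/s): [147.25, 147.25, 180, 180, 180, 180, 180].

## Interface

Orientations are given as [roll, pitch, yaw] about the fixed x, y, z axes, in that order (R = Rz(yaw) Ry(pitch) Rx(roll)).
In Python, from cell import env, viewer, boxes_of, masks_of gives the robot as it stands. The module is installed in compiled form; this text tells all that it offers.
- The arm moves only by the tool apply_moves, never from a script. Its argument "moves" is a list of rows, each a list of 7 numbers: the shift along the tool's x, y, z scaled (see below), then the turn, a rotation vector about the tool's x, y, z scaled (see below), then the opening, from 0 (shut) to 1 (fully open). A call has 1 to 20 rows; each row is the pose to reach, as a shift and turn from the pose commanded when the call began, along the tool's axes at that moment; what a row does not reach only later rows make up. The controller multiplies each number of a shift by 0.2 m and each number of a turn by 1.5 rad. A row lasts 1/10 s, in which the tool goes at most 50 mm and 8.59 degrees, less where a joint would pass 70% of its speed; a pose out of reach is approached as far as the arm can. A call with a number of a shift or a turn outside -1 to 1 is refused whole. A call with a gripper value outside its range is refused whole. The fingers move at their own pace and stop on an object; "grip_force" is the grip in N (left out, the last holds). Time passes only in rows, so rows that repeat a pose let the fingers close. It gives the time, the measured TCP pose, the force, the opening and the grip force at its end, in the units of the state.
- env.get_obs(): the state, without advancing time (a new reading comes with each control period).
- viewer.read_camera(name): name is "side" or "top" or "wrist"; returns the picture (480x640x3 uint8, red, green, blue); there is no depth.
- viewer.get_calibration(name): a dict with "fov_y" (degrees; the focal length in pixels is half the picture's height over the tangent of half this angle, whatever the lens; pixels are square), "cx", "cy" (the principal point, pixels), "position" and "orientation" of the camera in the world. Camera axes: x right, y up, looking along -z (the intrinsics and any distortion apply to the point x, -y, -z); pixel columns grow to the right and rows downward; lengths in m; the calibration is good to about 2 mm. The wrist camera is an equidistant fisheye: a pixel r from the principal point sees the ray r / f radians off the axis. A picture is of the moment at which its call begins: read the wrist's pose just before it. get_calibration takes no time and is no camera call; for the wrist camera it gives the pose at the moment of the call.
- env.sign_off(): hands the job in; it is judged then, once.
Trained networks look in the newest picture that a camera, given by its name, has taken for a name from the list of things; names that differ only in an ending like _2 or _b are one class to them, and where a whole thing is asked for, a point or a joint stands for the part that bears it (a point fixed in the world has none). Each returns a list of dicts, best first, with "conf" (0 to 1); they miss things now and then, are a little off and sometimes report something else, mostly with a low value. They report only what shows in the picture. A call takes as long as a camera call. They do not tell look-alikes from the thing itself.
- boxes_of(camera, target): "location" ([column, row] in pixels, amid what is visible of it).
- masks_of(camera, target): "pixels" (480x640 bool, what is visible of it) and "location" ([column, row] in pixels, amid what is visible of it).
The state is a dict: "time_s": time; "qpos": joint angles; "joint_velocities": joint speeds; "effort": joint torques, N m; "tool_pos": TCP position; "tool_rot": TCP orientation; "force": force on the tool from outside, world axes, zero at the start; "wrist_torque": the same for the moment, N m; "grip_width": finger opening in m; "grasp_force": force on a finger pad.
Only numpy, scipy, OpenCV 4.12 (cv2) and the standard library are available. Lean on these libraries where they do the work, as an engineer would, in place of code of your own. Each camera call takes 0.05 s, during which the arm holds its last target. There are 200 camera calls.

## Task

Refit the circuit board in the open base tray of the interface box: pick it up by its heat sink from the rubber pad, set its four holes over the four barbed standoffs (a close fit, and their strips have some end play, so feel for them), then let go and press it down beside each hole in turn, gently (never more than about 20 N), until every barb has clicked through and the board sits fully home on all four shoulders. Finish clear of the board, and leave the mouse, the telephone, the microphone and the box's cover where they are.

Things in the scene. Friction and masses are not known exactly. Their poses are not given: they have to be found in the camera images.
- tray: White steel base tray, 176 (x) x 136 (y) mm, rim 16 mm above the desk, fixed on stiff rubber feet; origin on the desk under its centre, z up. Four white nylon standoffs, nominally at x = +-56, y = +-36 mm, stand on two slotted strips along x: all four may sit together up to 8 mm off towards +x or -x, which is not measured; the strips move only under 15 N or more.
- tray_mid (a point): Centre of the tray, 22 mm above the desk, axes as the tray's. Each standoff is a 16 mm column with a flat shoulder at this height; on it a flat-topped core 6.5 mm square (5 mm in its last 2 mm), its top 17 mm above the shoulder, between two spring tongues (barbs) on its +y and -y sides: together 6.5 mm across at 13 mm above the shoulder, 13 mm at 6 mm, flat underside at 5.2 mm.
- sink (a point): Centre, half way up, of the dark finned heat sink, 36 (board x) x 24 (board y) x 30 mm high, fixed on the middle of the green circuit board, to be grasped across its 24 mm. 19 mm above the board's underside. Axes as the board's, z up.
- board_mid (a point): Centre of the board's underside. The board is 150 (x) x 94 (y) x 4 mm, about 0.2 kg, with square 9 mm holes at x = +-56, y = +-36 mm; it fits either way round. It starts flat on a black rubber pad 6 mm thick. Its top is clear to press at x = +-38, y = +-35 mm (26 mm square, beside each hole); along y = 0 stand small parts up to 10 mm high and the heat sink.
- hole0 (a point): Centre of the board's hole at board x = 56, y = 36 mm, on the underside; home when it lies on the shoulder (22 mm above the desk).
- hole1 (a point): Centre of the board's hole at board x = 56, y = -36 mm, on the underside; home when it lies on the shoulder (22 mm above the desk).
- hole2 (a point): Centre of the board's hole at board x = -56, y = -36 mm, on the underside; home when it lies on the shoulder (22 mm above the desk).
- hole3 (a point): Centre of the board's hole at board x = -56, y = 36 mm, on the underside; home when it lies on the shoulder (22 mm above the desk).
- deck (a joint): How far the tray is pushed down on its rubber feet (m): 0 unloaded, 1 mm per 40 N, so 0.5 mm at 20 N; too small to see.
- mouse: Black computer mouse, about 100 x 58 x 33 mm, loose, to be left alone; origin under its centre.
- phone: Black mobile telephone lying flat, 148 x 72 x 9 mm, loose, to be left alone; origin under its centre.
- microphone: Black desk microphone, a round base of 90 mm diameter with a thin curved neck 0.2 m high, loose, to be left alone; origin under the base.
- cover: White steel cover of the box, 180 x 140 x 47 mm, loose, to be left alone; origin under its centre.
- board: The circuit board, origin as board_mid. With the cores in its holes it rests with its underside about 10.5 mm above the shoulders. Pressed beside one hole it takes about 8 to 17 N to drive that corner (and what tips with it) over its barbs; the force then drops, but the corner must go on down to the shoulder before the barbs spring out over its edge. All four at once take more than is allowed.
Not all that is in view belongs to the job. Of the things like the board, leave any that is red; of the rest the smaller one is meant.

How it is judged (in metres and radians):
On the way, in this order (a step that is already met when the one before it is completed fails the run):
1. the board has been set with its four holes on the cores of the four standoffs (horizontal distance between board_mid and tray_mid below 0.012 m and angle between the x axis of board_mid and the x axis of tray, either way round below 0.06 rad and z of each of hole0, hole1, hole2, hole3 in the frame of tray below 0.0365 m), for 0.2 s.
2. all four corners have clicked through and lie on their shoulders (horizontal distance between board_mid and tray_mid below 0.012 m and angle between the x axis of board_mid and the x axis of tray, either way round below 0.06 rad and z of each of hole0, hole1, hole2, hole3 in the frame of tray below 0.0231 m), for 0.2 s.
At the end, for the whole second after the job is handed in: The board lies on the tray, its centre within 12 mm of the tray's centre and its long axis within 0.06 rad of the tray's (either way round), each of its four holes less than 1.1 mm above the shoulder and so under its barbs, at rest (all of step 2 and linear speed of board below 0.01 m/s); the robot touches nothing.
It fails at once if the board was pressed on its standoffs with more than 25 N (value of joint deck above 0.00069 m).
It fails at once if the computer mouse was moved by more than 2 cm (distance of mouse from where it was at the start of the episode above 0.02 m).
It fails at once if the telephone was moved by more than 2 cm (distance of phone from where it was at the start of the episode above 0.02 m).
It fails at once if the desk microphone was moved by more than 2 cm (distance of microphone from where it was at the start of the episode above 0.02 m).
It fails at once if the cover of the box was moved by more than 2 cm (distance of cover from where it was at the start of the episode above 0.02 m).
It also fails if it takes over 72 s, if anything falls off the work surface, if the arm or the gripper's body presses on something with over 40 N, if the wrist force passes 120 N, or if a joint passes its speed limit or range.

## Working session

There is one attempt and no reset: what is moved stays moved. The work goes in short steps, Python scripts to look and compute and a tool call to move; the robot and the scene stay as the last step left them, time stands still between calls to the robot, and variables do not carry over. Pictures are saved under pics/ and viewed, at most 10 in all, crops included, and the job is handed in when it is done.

Besides the shell and the picture viewer there is one more tool, called after ">>>" as name([rows], argument=value, ...), one row to a line, values as JSON. apply_moves: Moves the arm, as the interface text tells. Shifts and turns lie within -1 to 1; 1 stands for 0.2 m of shift or 1.5 rad of turn. Its arguments: {"type":"object","properties":{"moves":{"type":"array","items":{"type":"array","items":{"type":"number","minimum":-1,"maximum":1}}},"grip_force":{"type":"number"}},"required":["moves"]}

```bash
mkdir -p pics
cat > h.py <<'E'
import numpy as np, cv2
from scipy.spatial.transform import Rotation as R
from cell import env, viewer, boxes_of, masks_of
def shot(n,f=None):
    c=viewer.get_calibration(n); im=viewer.read_camera(n)
    if f: cv2.imwrite(f'pics/{f}.png',im[:,:,::-1])
    return im,c
def rot(c):
    o=np.array(c['orientation'],float)
    if o.shape==(3,3): return o
    return R.from_euler('xyz',o,degrees=True).as_matrix() if o.size==3 else R.from_quat(o).as_matrix()
def world(c,px,z):
    f=240/np.tan(np.radians(c['fov_y'])/2); out=[]
    for u,v in np.atleast_2d(px):
        d=np.array([(u-c['cx'])/f,-(v-c['cy'])/f,-1.])
        if c.get('fish'):
            r=np.hypot(d[0],d[1]); s=np.sin(r)/r if r>1e-9 else 1
            d=np.array([d[0]*s,d[1]*s,-np.cos(r)])
        w=rot(c)@d; p=np.array(c['position']); out.append(p+w*(z-p[2])/w[2])
    return np.array(out)
E
python3 - <<'E'
from h import *
o=env.get_obs(); print({k:np.round(v,3).tolist() for k,v in o.items()})
for n in ('top','side','wrist'):
    im,c=shot(n,n+'0'); print(n,c)
    for t in ('board','tray','sink','mouse','phone','microphone','cover'):
        print(t,[(np.round(b['location']).tolist(),round(b['conf'],2)) for b in boxes_of(n,t)][:4])
E
```

```text
{'time_s': 0.0, 'qpos': [-73.163, 18.439, -4.017, 83.177, 1.295, 78.541, -3.259], 'joint_velocities': [-0.055, -0.157, -0.05, 0.079, -0.021, -0.004, 0.016], 'effort': [0.0, -49.128, -0.404, -31.253, -0.064, 0.044, 0.0], 'tool_pos': [0.179, 0.624, 0.221], 'tool_rot': [-179.888, 0.005, 163.975], 'force': [0.617, -0.166, 0.748], 'wrist_torque': [-0.012, 0.051, 0.013], 'grasp_force': 0.0, 'grip_width': 0.087}
top {'fov_y': 51.53143170150995, 'cx': 319.17325843495763, 'cy': 240.531822980893, 'position': array([0.29231871, 0.00565898, 1.52748694]), 'orientation': array([  9.55949272,  -0.39840109, -89.89102333])}
board [([225.0, 331.0], 0.94), ([267.0, 233.0], 0.81), ([278.0, 166.0], 0.75)]
tray [([369.0, 237.0], 0.83)]
sink [([268.0, 236.0], 0.77), ([227.0, 325.0], 0.62), ([278.0, 163.0], 0.57)]
mouse [([328.0, 174.0], 0.84)]
phone [([186.0, 226.0], 0.6)]
microphone [([150.0, 272.0], 0.66), ([269.0, 233.0], 0.38)]
cover [([484.0, 268.0], 0.69)]
side {'fov_y': 52.627843276536936, 'cx': 316.81477333294316, 'cy': 241.7167923840121, 'position': array([ 0.09095947, -0.723639  ,  0.94318878]), 'orientation': array([ 42.72824834,   0.87700903, -31.86299438])}
board [([300.0, 210.0], 0.96), ([374.0, 184.0], 0.74), ([188.0, 216.0], 0.7)]
tray [([435.0, 421.0], 0.75), ([360.0, 284.0], 0.57)]
sink [([300.0, 211.0], 0.91), ([370.0, 184.0], 0.82), ([361.0, 282.0], 0.65), ([186.0, 223.0], 0.64)]
mouse [([403.0, 219.0], 0.69)]
phone [([268.0, 156.0], 0.62)]
microphone [([207.0, 151.0], 0.84)]
cover [([433.0, 419.0], 0.61)]
wrist {'fov_y': 65.70646984690485, 'cx': 325.8598591490869, 'cy': 241.48095028378856, 'position': array([0.114121  , 0.64366935, 0.38502239]), 'orientation': array([-1.45418900e+01,  3.67161054e-02,  7.39648540e+01])}
board []
tray [([8.0, 465.0], 0.54)]
sink []
mouse []
phone []
microphone []
cover [([7.0, 463.0], 0.48)]
```

View pics/top0.png

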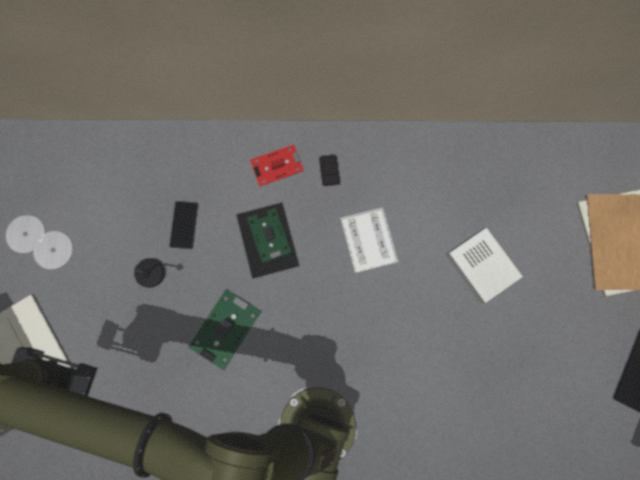

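Run:
```python
from h import *
im,c=shot('top')
print(np.round(world(c,[(225,331),(267,233),(278,166)],.01),3), np.round(world(c,[(369,237)],.016),3))
for b in masks_of('top','board')+masks_of('top','tray'):
    m=b['pixels']; p=np.argwhere(m)[:,::-1].astype(np.float32)
    w=world(c,p,.012)[:,:2].astype(np.float32); r=cv2.minAreaRect(w)
    print(b['conf'],np.round(b['location']),np.round(r[0],3),np.round(r[1],3),round(r[2],1),im[m].mean(0).round())
```

```text
[[0.272 0.278 0.01 ]
 [0.571 0.157 0.01 ]
 [0.787 0.127 0.01 ]] [[ 0.558 -0.158  0.016]]
0.87 [278. 170.] [0.79 0.13] [0.096 0.149] 19.6 [157.  62.  61.]
0.86 [225. 330.] [0.279 0.279] [0.131 0.207] 58.0 [53. 72. 61.]
0.85 [268. 232.] [0.567 0.153] [0.153 0.095] 19.3 [53. 75. 61.]
0.61 [367. 238.] [ 0.551 -0.158] [0.182 0.142] 14.6 [195. 195. 194.]
```

Candidates in the top view: the red board at (278,166), the large green board at (225,331) measuring 207x131 mm, and the small green board on the black pad at (268,233) measuring 153x95 mm. The last one matches the given size. I'll check it in a crop.

Run:
```python
import cv2
im=cv2.imread('pics/top0.png')[190:290,220:410]
cv2.imwrite('pics/crop.png',cv2.resize(im,None,fx=4,fy=4,interpolation=2))
```

```text
(no output)
```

View pics/crop.png

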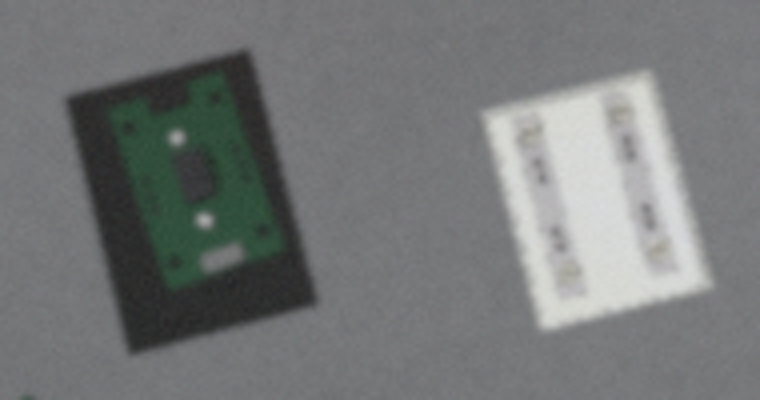

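The crop confirms it. The small green board lies on the black pad with its dark sink at crop (195,175) and four corner holes. The tray is to the right, with its standoffs near crop (530,130), (620,105), (568,275) and (658,250). Moving over the board now.

>>> apply_moves([
  [-0.3,-0.2,-0.25,0,0,0.1,1],
  [-1,-0.69,-0.25,0,0,0.85,1],
  [-1,-0.69,-0.25,0,0,0.85,1],
  [-1,-0.69,-0.25,0,0,0.85,1],
  [-1,-0.69,-0.25,0,0,0.85,1],
  [-1,-0.69,-0.25,0,0,0.85,1],
  [-1,-0.69,-0.25,0,0,0.85,1],
  [-1,-0.69,-0.25,0,0,0.85,1],
  [-1,-0.69,-0.25,0,0,0.85,1],
  [-1,-0.69,-0.25,0,0,0.85,1],
  [-1,-0.69,-0.25,0,0,0.85,1],
])

```text
time_s: 2.45
tool_pos: [0.3336, 0.4369, 0.2726]
tool_rot: [180.0, -0.0, 91.0]
force: [0.0, -0.5, -0.5]
grip_width: 0.0874
grasp_force: 0.0
```

```bash
cat >> h.py <<'E'
def plan(xyz,yaw):
    o=env.get_obs(); A=R.from_euler('xyz',o['tool_rot'],degrees=True)
    B=R.from_euler('xyz',[180,0,yaw],degrees=True)
    s=A.inv().apply(np.array(xyz)-o['tool_pos'])/.2; t=(A.inv()*B).as_rotvec()/1.5
    print('plan shift',s.round(3),'turn',t.round(3)); return s,t
E
python3 -c "
from h import *
print(env.get_obs()['tool_pos'],env.get_obs()['tool_rot']); plan([.52,.14,.25],19.3)"
```

```text
[0.33359243 0.43687942 0.27264365] [ 1.79994064e+02 -6.85103633e-03  9.10353815e+01]
plan shift [-1.501  0.905  0.113] turn [ 0.    -0.     0.835]
```

>>> apply_moves([
  [-1,0.6,0.1,0,0,0.835,1],
  [-1,0.6,0.1,0,0,0.835,1],
  [-1,0.6,0.1,0,0,0.835,1],
  [-1,0.6,0.1,0,0,0.835,1],
  [-1,0.6,0.1,0,0,0.835,1],
  [-1,0.6,0.1,0,0,0.835,1],
  [-1,0.6,0.1,0,0,0.835,1],
  [-1,0.6,0.1,0,0,0.835,1],
  [-1,0.6,0.1,0,0,0.835,1],
])

```text
time_s: 3.35
tool_pos: [0.4569, 0.2387, 0.2526]
tool_rot: [-180.0, -0.0, 19.0]
force: [0.4, -0.4, 0.0]
grip_width: 0.0871
grasp_force: 0.0
```

```bash
python3 -c "
from h import *
print(env.get_obs()['tool_pos'],env.get_obs()['tool_rot']); plan([.56,.15,.22],19.3)"
```

```text
[0.45688215 0.23869994 0.25261913] [-1.79992338e+02 -9.51594179e-03  1.89924403e+01]
plan shift [0.343 0.587 0.163] turn [-0.    -0.    -0.004]
```

>>> apply_moves([
  [0.34,0.59,0.16,0,0,0,1],
  [0.34,0.59,0.16,0,0,0,1],
  [0.34,0.59,0.16,0,0,0,1],
  [0.34,0.59,0.16,0,0,0,1],
  [0.34,0.59,0.16,0,0,0,1],
])

```text
time_s: 3.85
tool_pos: [0.5599, 0.1488, 0.22]
tool_rot: [180.0, 0.1, 19.1]
force: [-1.1, 0.4, 0.6]
grip_width: 0.0869
grasp_force: 0.0
```

```bash
cat >> h.py <<'E'
def wshot(f=None):
    im,c=shot('wrist',f); c['fish']=1; return im,c
E
python3 - <<'E'
from h import *
o=env.get_obs(); print(o['tool_pos'],o['tool_rot'])
im,c=wshot('w1'); print(c)
for t,z in (('board',.01),('sink',.04)):
    for b in masks_of('wrist',t):
        p=np.argwhere(b['pixels'])[:,::-1].astype(np.float32)
        w=world(c,p,z)[:,:2].astype(np.float32); r=cv2.minAreaRect(w)
        print(t,b['conf'],np.round(b['location']),np.round(r[0],4),np.round(r[1],4),round(r[2],1),np.round(world(c,[b['location']],z),4))
E
```

```text
[0.55993032 0.14883005 0.22002882] [1.79989482e+02 6.65895484e-02 1.90933034e+01]
{'fov_y': 65.70646984690485, 'cx': 325.8598591490869, 'cy': 241.48095028378856, 'position': array([0.62472406, 0.17136774, 0.38238187]), 'orientation': array([-1.45910416e+01, -5.71335157e-02, -7.09101841e+01]), 'fish': 1}
board 0.89 [322. 202.] [0.568  0.1529] [0.1509 0.0944] 19.8 [[0.5709 0.1568 0.01  ]]
board 0.82 [224. 368.] [0.3354 0.2042] [0.0465 0.0496] 65.1 [[0.3417 0.2047 0.01  ]]
board 0.71 [413.  26.] [0.7815 0.1281] [0.0704 0.1499] 20.5 [[0.7762 0.1293 0.01  ]]
sink 0.89 [415.  24.] [0.769  0.1315] [0.065  0.1382] 20.4 [[0.7669 0.1318 0.04  ]]
sink 0.71 [222. 369.] [0.3588 0.2015] [0.0428 0.0438] 65.1 [[0.3627 0.2037 0.04  ]]
sink 0.61 [325. 204.] [0.5727 0.1545] [0.1389 0.0872] 19.3 [[0.5746 0.1545 0.04  ]]
```

View pics/w1.png

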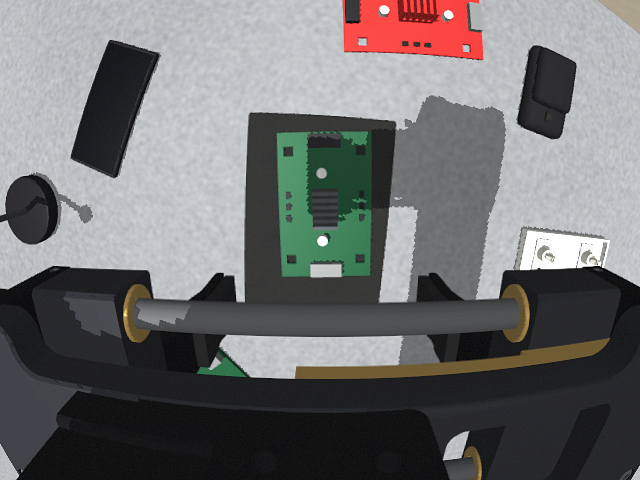

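The wrist picture shows the board whole on its pad, with holes at about (288,151), (361,151), (291,258) and (362,258) and the sink at (325,207). The fingers clear it. I'll check the yaw from the holes and plan the descent.

Run:
```python
from h import *
im,c=wshot(); 
g=cv2.cvtColor(im,cv2.COLOR_RGB2GRAY)
P=[]
for u,v in ((288,151),(361,151),(291,258),(362,258)):
    s=g[v-9:v+10,u-9:u+10]; rr=im[v-9:v+10,u-9:u+10].astype(int)
    k=np.argwhere(rr[:,:,1]-rr[:,:,0]<22); k=k[(abs(k-9)<7).all(1)]
    P.append(k.mean(0)[::-1]+[u-9,v-9]); print(len(k),P[-1].round(1))
w=world(c,P,.009)[:,:2]; print(w.round(4)); print('centre',w.mean(0).round(4))
for a,b in ((0,2),(1,3),(0,1),(2,3)):
    d=w[a]-w[b]; print(np.hypot(*d).round(4),np.degrees(np.arctan2(d[1],d[0])).round(1))
plan([.568,.153,.06],19.6)
```

```text
68 [290.6 151.2]
84 [363.  150.6]
53 [293.7 258.9]
57 [362.1 258. ]
[[0.6086 0.206 ]
 [0.6332 0.1379]
 [0.5031 0.1677]
 [0.528  0.0998]]
centre [0.5682 0.1529]
0.1122 20.0
0.1119 19.9
0.0724 109.9
0.0723 110.1
plan shift [0.044 0.008 0.805] turn [-0.001 -0.    -0.003]
```

>>> apply_moves([
  [0.045,0.01,0.25,0,0,-0.01,1],
  [0.045,0.01,0.5,0,0,-0.01,1],
  [0.045,0.01,0.7,0,0,-0.01,0.6],
  [0.045,0.01,0.8,0,0,-0.01,0.6],
  [0.045,0.01,0.8,0,0,-0.01,0.6],
  [0.045,0.01,0.8,0,0,-0.01,0.6],
])

```text
time_s: 4.65
tool_pos: [0.5691, 0.1518, 0.0615]
tool_rot: [-180.0, -0.1, 20.1]
force: [1.2, -0.2, 0.5]
grip_width: 0.0633
grasp_force: 0.0
```

Run:
```python
from h import *
print(env.get_obs()['tool_pos'],env.get_obs()['tool_rot']); plan([.5682,.1529,.014],20)
```

```text
[0.56913129 0.15175108 0.06148755] [-1.79982088e+02 -5.77719250e-02  2.01056815e+01]
plan shift [-0.003 -0.007  0.237] turn [-0.    -0.001  0.001]
```

>>> apply_moves([
  [0,-0.005,0.1,0,0,0,0.6],
  [0,-0.005,0.19,0,0,0,0.6],
  [0,-0.005,0.235,0,0,0,0.6],
  [0,-0.005,0.235,0,0,0,0.6],
  [0,-0.005,0.235,0,0,0,0.2],
  [0,-0.005,0.235,0,0,0,0.2],
  [0,-0.005,0.235,0,0,0,0.2],
  [0,-0.005,0.235,0,0,0,0.2],
  [0,-0.005,0.235,0,0,0,0.2],
], grip_force=30)

```text
time_s: 5.55
tool_pos: [0.5688, 0.1521, 0.0141]
tool_rot: [-180.0, -0.0, 20.0]
force: [-0.4, 1.5, 2.5]
grip_width: 0.0236
grasp_force: 30.0
```

The board is gripped (23.6 mm). I'll lift it and carry it to a spot beside the tray, where the wrist camera can see the standoffs past the board.

>>> apply_moves([
  [0,0,-0.1,0,0,0,0.2],
  [0,0,-0.25,0,0,0,0.2],
  [0,0,-0.45,0,0,0,0.2],
  [0,0,-0.65,0,0,0,0.2],
  [-0.1,0.08,-0.8,0,0,0.02,0.2],
  [-0.25,0.2,-0.93,0,0,0.04,0.2],
  [-0.4,0.32,-0.93,0,0,0.063,0.2],
  [-0.55,0.44,-0.93,0,0,0.063,0.2],
  [-0.7,0.56,-0.93,0,0,0.063,0.2],
  [-0.82,0.64,-0.93,0,0,0.063,0.2],
  [-0.9,0.695,-0.93,0,0,0.063,0.2],
  [-0.9,0.695,-0.93,0,0,0.063,0.2],
  [-0.9,0.695,-0.93,0,0,0.063,0.2],
])

```text
time_s: 6.85
tool_pos: [0.4469, -0.0404, 0.1995]
tool_rot: [-179.9, -0.0, 14.6]
force: [0.7, 1.0, -1.5]
grip_width: 0.0236
grasp_force: 30.0
```

Run:
```python
from h import *
im,c=wshot('w2'); o=env.get_obs(); print(o['tool_pos'],o['tool_rot'],o['grip_width'],o['force'])
np.save('c2.npy',c,allow_pickle=True)
for t,z in (('tray',.016),('board',.198)):
    for b in masks_of('wrist',t):
        p=np.argwhere(b['pixels'])[:,::-1].astype(np.float32)
        w=world(c,p,z)[:,:2].astype(np.float32); r=cv2.minAreaRect(w)
        print(t,b['conf'],np.round(b['location']),np.round(r[0],4),np.round(r[1],4),round(r[2],1))
        np.save('m_'+t+'.npy',b['pixels'])
```

```text
[ 0.44724278 -0.03983506  0.19948552] [-1.79972416e+02 -2.38583777e-02  1.46294175e+01] 0.023919261797868862 [ 0.61714156  0.23185546 -1.6164914 ]
tray 0.62 [471. 143.] [ 0.5518 -0.1563] [0.1776 0.1394] 14.6
board 0.71 [ 66. 254.] [0.4121 0.1129] [0.0601 0.0862] 57.5
board 0.59 [322. 215.] [ 0.4633 -0.0362] [0.116  0.0931] 14.5
```

View pics/w2.png

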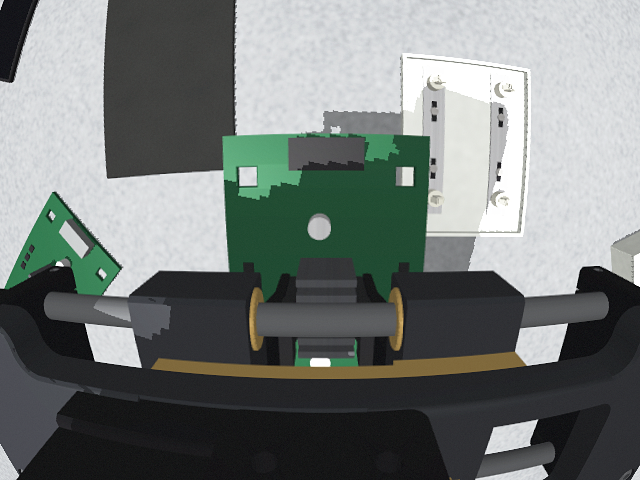

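The wrist picture shows the whole tray, with standoffs near (436,82), (507,89), (435,200) and (502,200). The board is in the grip with its front holes at (247,177) and (405,177). Zooming in on the standoffs.

Run:
```python
import cv2,numpy as np
im=cv2.imread('pics/w2.png')
t=[cv2.resize(im[v-20:v+20,u-20:u+20],(390,290) if 0 else (290,290),interpolation=cv2.INTER_CUBIC) for u,v in ((436,82),(507,88),(435,200),(502,200))]
cv2.imwrite('pics/z2.png',np.vstack([np.hstack(t[:2]),np.hstack(t[2:])]))
```

```text
(no output)
```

View pics/z2.png

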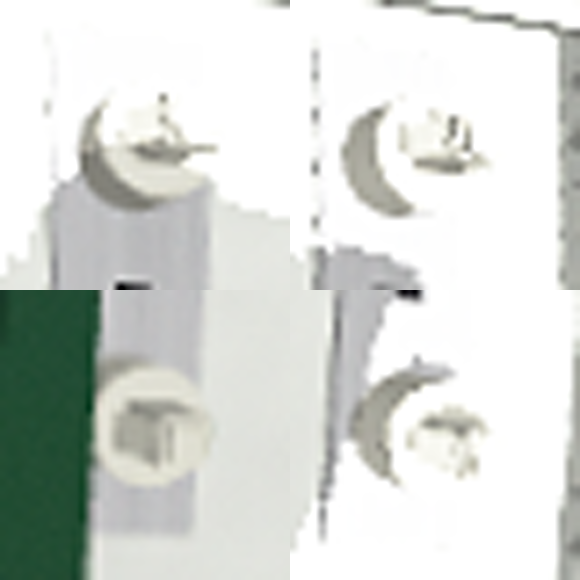

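Run:
```python
from h import *
c=np.load('c2.npy',allow_pickle=True).item()
f=240/np.tan(np.radians(c['fov_y'])/2)
k=world(c,[(403,55),(529,70),(523,236)],.016)[:,:2]
print('corners',k.round(4),'ctr TL-BR',((k[0]+k[2])/2).round(4),'lens',np.hypot(*(k[0]-k[1])).round(4),np.hypot(*(k[1]-k[2])).round(4))
for a,b in ((1,2),(0,1)):
    d=k[a]-k[b]; print('ang',np.degrees(np.arctan2(d[1],d[0])).round(2))
s=world(c,[(437.4,82.3),(506.3,89.8),(436.1,198.6),(504.3,199.6)],.022)[:,:2]
print('standoffs',s.round(4),'ctr',s.mean(0).round(4))
for a,b in ((0,2),(1,3),(0,1),(2,3)):
    d=s[a]-s[b]; print(np.hypot(*d).round(4),np.degrees(np.arctan2(d[1],d[0])).round(2))
h=world(c,[(247,177),(405,177)],.1954)[:,:2]; o=np.array([.4472,-.0398]); th=np.radians(14.6)
M=np.array([[np.cos(th),np.sin(th)],[-np.sin(th),np.cos(th)]])
print('holes rel TCP in board axes',((h-o)@M.T).round(4), 'tray rel', (M@((k[0]+k[2])/2-s.mean(0))).round(4))
```

```text
corners [[ 0.6188 -0.0702]
 [ 0.6535 -0.2008]
 [ 0.4848 -0.2462]] ctr TL-BR [ 0.5518 -0.1582] lens 0.1352 0.1747
ang 15.05
ang 104.88
standoffs [[ 0.6018 -0.1072]
 [ 0.6204 -0.1774]
 [ 0.495  -0.136 ]
 [ 0.5146 -0.2068]] ctr [ 0.558  -0.1568]
0.1106 15.1
0.1098 15.54
0.0726 104.83
0.0735 105.45
holes rel TCP in board axes [[ 0.0552  0.0352]
 [ 0.0551 -0.0365]] tray rel [-0.0063  0.0002]
```

>>> apply_moves([
  [0.08,0.14,0,0,0,-0.006,0.2],
  [0.18,0.32,0.05,0,0,-0.006,0.2],
  [0.28,0.5,0.15,0,0,-0.006,0.2],
  [0.36,0.64,0.3,0,0,-0.006,0.2],
  [0.39,0.705,0.45,0,0,-0.006,0.2],
  [0.39,0.705,0.6,0,0,-0.006,0.2],
  [0.39,0.705,0.65,0,0,-0.006,0.2],
  [0.39,0.705,0.65,0,0,-0.006,0.2],
  [0.39,0.705,0.65,0,0,-0.006,0.2],
  [0.39,0.705,0.65,0,0,-0.006,0.2],
])

```text
time_s: 8.0
tool_pos: [0.5595, -0.157, 0.0715]
tool_rot: [180.0, -0.2, 15.2]
force: [-0.8, 0.3, -2.3]
grip_width: 0.0241
grasp_force: 30.0
```

Run:
```python
from h import *
im,c=wshot('w3'); o=env.get_obs(); print(o['tool_pos'],o['tool_rot'],o['force'],o['wrist_torque']); plan([.558,-.1567,.053],15.1)
```

```text
[ 0.55941149 -0.15707895  0.07137828] [179.96596905  -0.18830444  15.16346032] [-0.07877209 -0.29766591 -2.35478184] [-0.06091794  0.16265502 -0.02866009]
plan shift [-0.007 -0.004  0.092] turn [ 0.    -0.002  0.001]
```

View pics/w3.png

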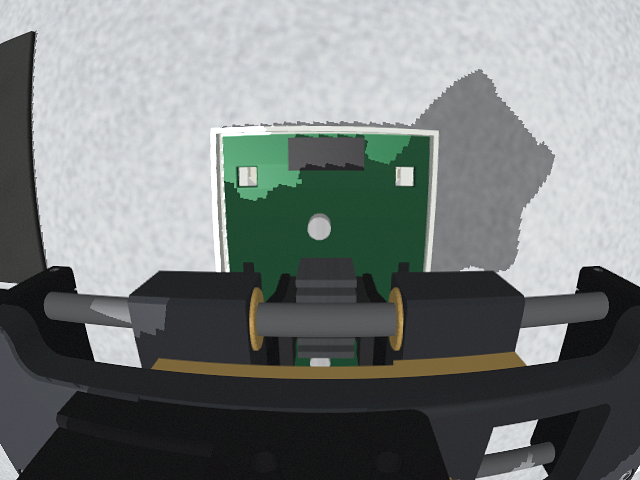

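The board is over the tray. The front holes at (247,177) and (405,177) show the white standoffs below. I'll go down to just above the cores and look closely at the holes.

>>> apply_moves([
  [-0.007,-0.004,0.05,0,-0.002,0,0.2],
  [-0.007,-0.004,0.09,0,-0.002,0,0.2],
  [-0.007,-0.004,0.09,0,-0.002,0,0.2],
  [-0.007,-0.004,0.09,0,-0.002,0,0.2],
  [-0.007,-0.004,0.09,0,-0.002,0,0.2],
])

```text
time_s: 8.55
tool_pos: [0.5566, -0.1571, 0.0517]
tool_rot: [180.0, 0.2, 15.1]
force: [0.3, 0.3, -1.2]
grip_width: 0.0236
grasp_force: 30.0
```

Run:
```python
from h import *
im,c=wshot('w4'); o=env.get_obs(); print(o['tool_pos'],o['tool_rot'],o['force'],o['wrist_torque'])
np.save('c4.npy',c,allow_pickle=True)
b=im[:,:,::-1]
t=[cv2.resize(b[160:195,u-17:u+18],(390,390),interpolation=cv2.INTER_CUBIC) for u in (247,405)]
cv2.imwrite('pics/z4.png',np.hstack(t))
```

```text
[ 0.55672044 -0.15706523  0.05177603] [1.79991014e+02 1.46279412e-01 1.51060919e+01] [ 0.53927937 -0.27330679 -1.98377972] [-0.07922201  0.15589782 -0.02525393]
```

View pics/z4.png

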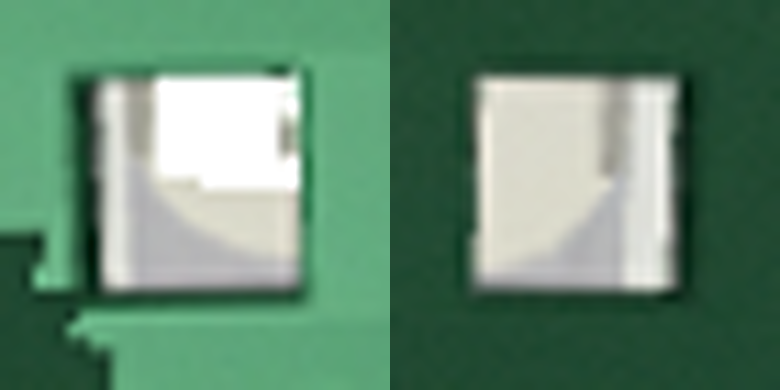

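```bash
cat >> h.py <<'E'
def proj(c,P):
    f=240/np.tan(np.radians(c['fov_y'])/2)
    d=(np.atleast_2d(P)-c['position'])@rot(c); r=np.hypot(d[:,0],d[:,1]); t=np.arctan2(r,-d[:,2])
    return np.c_[c['cx']+f*t*d[:,0]/r, c['cy']-f*t*d[:,1]/r]
E
python3 - <<'E'
from h import *
from scipy.optimize import least_squares
c=np.load('c4.npy',allow_pickle=True).item()
th=np.radians(15.1); X=np.array([np.cos(th),np.sin(th)]); Y=np.array([-np.sin(th),np.cos(th)])
px=lambda z,u0:np.array([[u0-17+a*35/390,160+b*35/390] for a,b in z])
tcp=np.array([.5567,-.1571])
def loc(p,z): # tool-centred board axes
    q=world(c,p,z)[:,:2]-tcp; return np.c_[q@X,q@Y]
# hole top-edge corners (z board top) 
zt=.0518-.0081+.004
hl=px([(75,75),(303,75),(303,292),(75,292)],247); hr=px([(85,75),(290,75),(290,292),(85,292)],405)
print('hole L',(loc(hl,zt).mean(0)*1e3).round(2),'hole R',(loc(hr,zt).mean(0)*1e3).round(2))
# shoulder arcs z=.022
al=px([(150,180),(200,228),(250,252),(300,263)],247); ar=px([(228,180),(180,228),(140,252),(110,263)],405)
L=loc(al,.022)*1e3; Rr=loc(ar,.022)*1e3
for n,A,y in (('L',L,36),('R',Rr,-36)):
    r=least_squares(lambda q:np.hypot(A[:,0]-q[0],A[:,1]-q[1])-8,[60,y]); print(n,'shoulder ctr',r.x.round(2),'res',r.fun.round(2))
print('core -x edge L',(loc(px([(225,190)],247),.039)*1e3).round(2),'R',(loc(px([(215,175)],405),.037)*1e3).round(2))
E
```

```text
hole L [55.71 35.75] hole R [ 55.71 -35.82]
L shoulder ctr [57.93 36.07] res [ 0.1  -0.1  -0.1   0.13]
R shoulder ctr [ 57.79 -36.22] res [ 0.08 -0.12 -0.04  0.09]
core -x edge L [[54.71 36.  ]] R [[ 55.27 -39.32]]
```

The holes measure at x=55.7 mm and the standoffs at 57.85 mm in the tool-centred frame, with no error in y. So I shift +2.1 mm in x and feel downward.

>>> apply_moves([
  [0.0105,0,0,0,0,0,0.2],
  [0.0105,0,0.01,0,0,0,0.2],
  [0.0105,0,0.02,0,0,0,0.2],
  [0.0105,0,0.028,0,0,0,0.2],
  [0.0105,0,0.028,0,0,0,0.2],
  [0.0105,0,0.028,0,0,0,0.2],
])

```text
time_s: 9.2
tool_pos: [0.5584, -0.1564, 0.0458]
tool_rot: [-180.0, 0.2, 15.1]
force: [0.2, -0.9, -1.6]
grip_width: 0.0235
grasp_force: 30.0
```

>>> apply_moves([
  [0,0,0.004,0,0,0,0.2],
  [0,0,0.008,0,0,0,0.2],
  [0,0,0.011,0,0,0,0.2],
  [0,0,0.011,0,0,0,0.2],
])

```text
time_s: 9.6
tool_pos: [0.5585, -0.1562, 0.0436]
tool_rot: [-180.0, 0.2, 15.1]
force: [-0.2, 0.7, -2.3]
grip_width: 0.0238
grasp_force: 30.0
```

>>> apply_moves([
  [0,0,0.004,0,0,0,0.2],
  [0,0,0.008,0,0,0,0.2],
  [0,0,0.011,0,0,0,0.2],
  [0,0,0.011,0,0,0,0.2],
])

```text
time_s: 10.0
tool_pos: [0.5585, -0.156, 0.0415]
tool_rot: [-180.0, 0.2, 15.1]
force: [-0.2, 1.2, -1.7]
grip_width: 0.0236
grasp_force: 30.0
```

>>> apply_moves([
  [0,0,0.004,0,0,0,0.2],
  [0,0,0.006,0,0,0,0.2],
  [0,0,0.006,0,0,0,0.2],
])

```text
time_s: 10.3
tool_pos: [0.5586, -0.1559, 0.0404]
tool_rot: [-180.0, 0.2, 15.1]
force: [-0.9, 2.8, 0.5]
grip_width: 0.0238
grasp_force: 30.0
```

Light contact with the barbs at the expected height. Releasing and lifting clear.

>>> apply_moves([
  [0,0,0,0,0,0,0.5],
  [0,0,0,0,0,0,0.5],
  [0,0,0,0,0,0,0.5],
  [0,0,-0.1,0,0,0,0.5],
  [0,0,-0.3,0,0,0,0.5],
  [0,0,-0.5,0,0,0,0.3],
  [0,0,-0.6,0,0,0,0],
  [-0.2,0,-0.6,0,0,0,0],
  [-0.25,0,-0.6,0,0,0,0],
  [-0.25,0,-0.6,0,0,0,0],
  [-0.25,0,-0.6,0,0,0,0],
])

```text
time_s: 11.4
tool_pos: [0.5113, -0.1689, 0.1606]
tool_rot: [-180.0, 0.1, 15.1]
force: [-0.7, -0.4, -0.1]
grip_width: 0.0046
grasp_force: 0.0
```

Run:
```python
from h import *
im,c=wshot('w5'); o=env.get_obs(); print(o['tool_pos'],o['tool_rot'],o['force'],o['grip_width'])
np.save('c5.npy',c,allow_pickle=True)
for b in masks_of('wrist','board')[:2]:
    p=np.argwhere(b['pixels'])[:,::-1].astype(np.float32)
    w=world(c,p,.0365)[:,:2].astype(np.float32); r=cv2.minAreaRect(w)
    print(b['conf'],np.round(b['location']),np.round(r[0],4),np.round(r[1],4),round(r[2],1))
```

```text
[ 0.51149979 -0.16877649  0.16048093] [1.79987086e+02 1.28809146e-01 1.51638114e+01] [-0.28004468 -0.01594048 -0.21940709] 0.0033169549021698475
0.93 [320. 171.] [ 0.558  -0.1554] [0.1507 0.0948] 14.7
0.75 [  5. 280.] [0.3668 0.1638] [0.0238 0.0276] 84.1
```

View pics/w5.png

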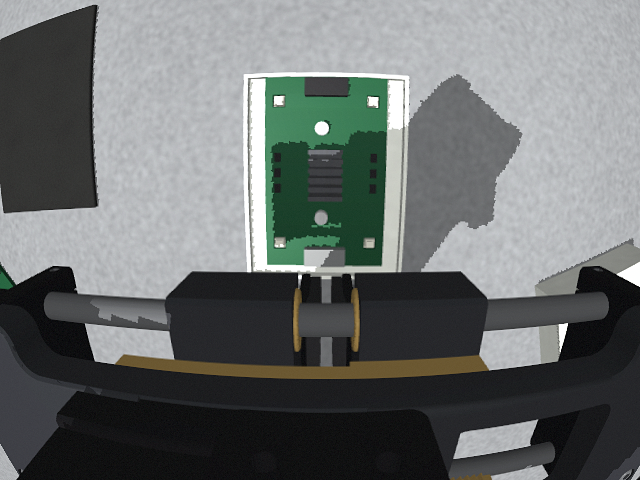

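The network centre (0.558,-0.155) and size (151x95 mm at z=36.5 mm) agree with the board sitting on all four cores. They show through the holes at (279,101), (373,101), (280,243) and (369,243). Now corner 0 (board +38,+35): approach to just above it.

>>> apply_moves([
  [0.15,-0.06,0.1,0,0,0,0],
  [0.35,-0.14,0.2,0,0,0,0],
  [0.434,-0.175,0.3,0,0,0,0],
  [0.434,-0.175,0.4,0,0,0,0],
  [0.434,-0.175,0.5,0,0,0,0],
  [0.434,-0.175,0.58,0,0,0,0],
  [0.434,-0.175,0.58,0,0,0,0],
  [0.434,-0.175,0.58,0,0,0,0],
  [0.434,-0.175,0.58,0,0,0,0],
])

```text
time_s: 12.4
tool_pos: [0.5859, -0.1133, 0.0454]
tool_rot: [180.0, 0.1, 15.1]
force: [-0.5, 0.1, 1.0]
grip_width: 0.0003
grasp_force: 0.0
```

```bash
python3 -c "
from h import *
plan([.5862,-.1124,.0375],15.1)"
```

```text
plan shift [ 0.003 -0.004  0.039] turn [0.    0.001 0.   ]
```

>>> apply_moves([
  [0,0,0.02,0,0,0,0],
  [0,0,0.035,0,0,0,0],
  [0,0,0.042,0,0,0,0],
  [0,0,0.048,0,0,0,0],
  [0,0,0.052,0,0,0,0],
  [0,0,0.052,0,0,0,0],
])

```text
time_s: 13.0
tool_pos: [0.5852, -0.1128, 0.0346]
tool_rot: [-180.0, 0.1, 15.1]
force: [-1.7, 0.8, 6.0]
grip_width: 0.0005
grasp_force: 2.7
```

>>> apply_moves([
  [0,0,0.003,0,0,0,0],
  [0,0,0.006,0,0,0,0],
  [0,0,0.006,0,0,0,0],
])

```text
time_s: 13.3
tool_pos: [0.5854, -0.1128, 0.0338]
tool_rot: [-180.0, 0.1, 15.1]
force: [-2.0, 1.6, 7.3]
grip_width: 0.0004
grasp_force: 3.8
```

>>> apply_moves([
  [0,0,0.004,0,0,0,0],
  [0,0,0.008,0,0,0,0],
  [0,0,0.012,0,0,0,0],
  [0,0,0.012,0,0,0,0],
])

```text
time_s: 13.7
tool_pos: [0.5853, -0.113, 0.0304]
tool_rot: [180.0, 0.1, 15.1]
force: [1.5, 0.8, -0.4]
grip_width: 0.0003
grasp_force: 0.5
```

>>> apply_moves([
  [0,0,0.004,0,0,0,0],
  [0,0,0.008,0,0,0,0],
  [0,0,0.01,0,0,0,0],
  [0,0,0.01,0,0,0,0],
])

```text
time_s: 14.1
tool_pos: [0.5854, -0.1128, 0.0293]
tool_rot: [-180.0, 0.1, 15.1]
force: [-1.4, 1.5, 8.6]
grip_width: 0.0005
grasp_force: 4.4
```

>>> apply_moves([
  [0,0,0.003,0,0,0,0],
  [0,0,0.006,0,0,0,0],
  [0,0,0.006,0,0,0,0],
])

```text
time_s: 14.4
tool_pos: [0.5855, -0.1129, 0.0287]
tool_rot: [-180.0, 0.1, 15.1]
force: [-3.1, 2.2, 13.0]
grip_width: 0.0006
grasp_force: 6.6
```

>>> apply_moves([
  [0,0,0.002,0,0,0,0],
  [0,0,0.004,0,0,0,0],
  [0,0,0.004,0,0,0,0],
])

```text
time_s: 14.7
tool_pos: [0.5855, -0.1129, 0.0284]
tool_rot: [-179.9, 0.1, 15.1]
force: [-4.7, 1.8, 15.6]
grip_width: 0.0004
grasp_force: 8.1
```

>>> apply_moves([
  [0,0,0.0015,0,0,0,0],
  [0,0,0.003,0,0,0,0],
  [0,0,0.003,0,0,0,0],
])

```text
time_s: 15.0
tool_pos: [0.5856, -0.1129, 0.0282]
tool_rot: [-179.9, 0.1, 15.1]
force: [-4.8, 2.7, 19.6]
grip_width: 0.0005
grasp_force: 9.3
```

Corner 0 gave a force drop as it passed its barbs, then rose to 19.6 N at a stop. Next is corner 1 (+38,-35).

>>> apply_moves([
  [0,0,-0.15,0,0,0,0],
  [0,0,-0.31,0,0,0,0],
  [0,0.2,-0.31,0,0,0,0],
  [0,0.348,-0.31,0,0,0,0],
  [0,0.348,-0.25,0,0,0,0],
  [0,0.348,-0.12,0,0,0,0],
  [0,0.348,-0.07,0,0,0,0],
  [0,0.348,-0.06,0,0,0,0],
  [0,0.348,-0.06,0,0,0,0],
])

```text
time_s: 15.9
tool_pos: [0.6028, -0.1797, 0.0374]
tool_rot: [-180.0, 0.2, 15.1]
force: [0.6, 1.0, -0.1]
grip_width: 0.0007
grasp_force: 0.0
```

>>> apply_moves([
  [0,0,0.006,0,0,0,0],
  [0,0,0.012,0,0,0,0],
  [0,0,0.018,0,0,0,0],
  [0,0,0.018,0,0,0,0],
])

```text
time_s: 16.3
tool_pos: [0.6035, -0.1802, 0.0346]
tool_rot: [180.0, 0.1, 15.1]
force: [-0.3, 0.4, 2.5]
grip_width: 0.0003
grasp_force: 0.8
```

>>> apply_moves([
  [0,0,0.006,0,0,0,0],
  [0,0,0.012,0,0,0,0],
  [0,0,0.015,0,0,0,0],
  [0,0,0.015,0,0,0,0],
])

```text
time_s: 16.7
tool_pos: [0.6031, -0.1803, 0.0309]
tool_rot: [180.0, 0.2, 15.1]
force: [1.3, 0.1, 1.0]
grip_width: 0.0003
grasp_force: 0.5
```

>>> apply_moves([
  [0,0,0.004,0,0,0,0],
  [0,0,0.008,0,0,0,0],
  [0,0,0.012,0,0,0,0],
  [0,0,0.012,0,0,0,0],
])

```text
time_s: 17.1
tool_pos: [0.603, -0.1803, 0.0289]
tool_rot: [-180.0, 0.2, 15.1]
force: [0.0, -0.1, 3.8]
grip_width: 0.0005
grasp_force: 1.7
```

>>> apply_moves([
  [0,0,0.004,0,0,0,0],
  [0,0,0.008,0,0,0,0],
  [0,0,0.01,0,0,0,0],
  [0,0,0.01,0,0,0,0],
])

```text
time_s: 17.5
tool_pos: [0.6031, -0.1803, 0.0282]
tool_rot: [-180.0, 0.1, 15.1]
force: [-3.8, 1.0, 11.2]
grip_width: 0.0003
grasp_force: 5.8
```

>>> apply_moves([
  [0,0,0.003,0,0,0,0],
  [0,0,0.006,0,0,0,0],
  [0,0,0.006,0,0,0,0],
])

```text
time_s: 17.8
tool_pos: [0.6032, -0.1804, 0.0278]
tool_rot: [-179.9, 0.1, 15.1]
force: [-5.4, 2.6, 17.0]
grip_width: 0.0004
grasp_force: 8.2
```

At corner 1 the board top reached 27.8 mm, which is what a home front edge with the rear still up would give (27.7 mm). Next is corner 2 (-38,-35).

>>> apply_moves([
  [0,0,-0.1,0,0,0,0],
  [-0.05,0,-0.17,0,0,0,0],
  [-0.22,0,-0.17,0,0,0,0],
  [-0.375,0,-0.17,0,0,0,0],
  [-0.375,0,-0.12,0,0,0,0],
  [-0.375,0,-0.07,0,0,0,0],
  [-0.375,0,-0.055,0,0,0,0],
  [-0.375,0,-0.05,0,0,0,0],
  [-0.375,0,-0.05,0,0,0,0],
])

```text
time_s: 18.7
tool_pos: [0.5313, -0.1994, 0.0354]
tool_rot: [180.0, 0.2, 15.2]
force: [0.8, -0.5, -0.2]
grip_width: 0.0001
grasp_force: 0.0
```

>>> apply_moves([
  [0,0,0.006,0,0,0,0],
  [0,0,0.012,0,0,0,0],
  [0,0,0.018,0,0,0,0],
  [0,0,0.018,0,0,0,0],
])

```text
time_s: 19.1
tool_pos: [0.5314, -0.2, 0.0331]
tool_rot: [180.0, 0.1, 15.1]
force: [-1.9, 0.2, 6.7]
grip_width: 0.0004
grasp_force: 3.3
```

>>> apply_moves([
  [0,0,0.003,0,0,0,0],
  [0,0,0.006,0,0,0,0],
  [0,0,0.008,0,0,0,0],
  [0,0,0.008,0,0,0,0],
])

```text
time_s: 19.5
tool_pos: [0.5316, -0.2001, 0.0321]
tool_rot: [180.0, 0.1, 15.1]
force: [-2.1, 1.5, 10.8]
grip_width: 0.0007
grasp_force: 5.3
```

>>> apply_moves([
  [0,0,0.003,0,0,0,0],
  [0,0,0.006,0,0,0,0],
  [0,0,0.006,0,0,0,0],
])

```text
time_s: 19.8
tool_pos: [0.5314, -0.2, 0.0306]
tool_rot: [180.0, 0.1, 15.1]
force: [-1.5, 1.4, 3.9]
grip_width: 0.0004
grasp_force: 1.8
```

Passed over its barbs; following through.

>>> apply_moves([
  [0,0,0.004,0,0,0,0],
  [0,0,0.008,0,0,0,0],
  [0,0,0.012,0,0,0,0],
  [0,0,0.012,0,0,0,0],
])

```text
time_s: 20.2
tool_pos: [0.5304, -0.1997, 0.0264]
tool_rot: [-180.0, 0.2, 15.1]
force: [0.7, -0.2, 0.7]
grip_width: 0.0008
grasp_force: 0.3
```

>>> apply_moves([
  [0,0,0.004,0,0,0,0],
  [0,0,0.007,0,0,0,0],
  [0,0,0.007,0,0,0,0],
])

```text
time_s: 20.5
tool_pos: [0.5305, -0.1998, 0.0261]
tool_rot: [-180.0, 0.2, 15.1]
force: [-2.5, 1.1, 7.7]
grip_width: 0.0006
grasp_force: 3.9
```

>>> apply_moves([
  [0,0,0.003,0,0,0,0],
  [0,0,0.006,0,0,0,0],
  [0,0,0.006,0,0,0,0],
])

```text
time_s: 20.8
tool_pos: [0.5305, -0.1998, 0.0257]
tool_rot: [-179.9, 0.2, 15.1]
force: [-5.1, 1.4, 14.5]
grip_width: 0.0006
grasp_force: 7.4
```

>>> apply_moves([
  [0,0,-0.15,0,0,0,0],
  [0,0,-0.31,0,0,0,0],
  [0,-0.2,-0.31,0,0,0,0],
  [0,-0.35,-0.31,0,0,0,0],
  [0,-0.35,-0.2,0,0,0,0],
  [0,-0.35,-0.1,0,0,0,0],
  [0,-0.35,-0.065,0,0,0,0],
  [0,-0.35,-0.05,0,0,0,0],
  [0,-0.35,-0.05,0,0,0,0],
])

```text
time_s: 21.7
tool_pos: [0.5124, -0.1327, 0.0343]
tool_rot: [180.0, 0.2, 15.1]
force: [0.1, -0.6, -0.4]
grip_width: 0.0001
grasp_force: 0.0
```

>>> apply_moves([
  [0,0,0.006,0,0,0,0],
  [0,0,0.012,0,0,0,0],
  [0,0,0.018,0,0,0,0],
  [0,0,0.018,0,0,0,0],
])

```text
time_s: 22.1
tool_pos: [0.5124, -0.1322, 0.0308]
tool_rot: [-180.0, 0.2, 15.1]
force: [-0.6, 0.1, -0.2]
grip_width: 0.0004
grasp_force: 0.0
```

>>> apply_moves([
  [0,0,0.006,0,0,0,0],
  [0,0,0.012,0,0,0,0],
  [0,0,0.016,0,0,0,0],
  [0,0,0.016,0,0,0,0],
])

```text
time_s: 22.5
tool_pos: [0.5123, -0.1321, 0.0273]
tool_rot: [-180.0, 0.2, 15.1]
force: [-0.4, -0.3, -0.4]
grip_width: 0.0007
grasp_force: 0.0
```

>>> apply_moves([
  [0,0,0.004,0,0,0,0],
  [0,0,0.008,0,0,0,0],
  [0,0,0.01,0,0,0,0],
  [0,0,0.01,0,0,0,0],
])

```text
time_s: 22.9
tool_pos: [0.5125, -0.1322, 0.0261]
tool_rot: [-180.0, 0.2, 15.1]
force: [-2.3, 0.1, 7.1]
grip_width: 0.0003
grasp_force: 3.2
```

>>> apply_moves([
  [0,0,0.003,0,0,0,0],
  [0,0,0.007,0,0,0,0],
  [0,0,0.007,0,0,0,0],
])

```text
time_s: 23.2
tool_pos: [0.5125, -0.1322, 0.0257]
tool_rot: [-179.9, 0.2, 15.1]
force: [-4.4, 1.0, 15.7]
grip_width: 0.0001
grasp_force: 7.8
```

Rear corners both stop at 25.7 mm. I'll re-press the two front corners to confirm they sit equally low.

>>> apply_moves([
  [0,0,-0.1,0,0,0,0],
  [0.05,0,-0.17,0,0,0,0],
  [0.22,0,-0.17,0,0,0,0],
  [0.375,0,-0.17,0,0,0,0],
  [0.375,0,-0.1,0,0,0,0],
  [0.375,0,-0.05,0,0,0,0],
  [0.375,0,-0.02,0,0,0,0],
  [0.375,0,-0.008,0,0,0,0],
  [0.375,0,-0.006,0,0,0,0],
  [0.375,0,-0.006,0,0,0,0],
])

```text
time_s: 24.2
tool_pos: [0.5828, -0.1131, 0.026]
tool_rot: [-179.9, 0.3, 15.0]
force: [-4.5, 1.8, 10.8]
grip_width: 0.0006
grasp_force: 5.2
```

>>> apply_moves([
  [0,0,0.003,0,0,0,0],
  [0,0,0.005,0,0,0,0],
  [0,0,0.005,0,0,0,0],
])

```text
time_s: 24.5
tool_pos: [0.5828, -0.1131, 0.0257]
tool_rot: [-179.8, 0.3, 15.0]
force: [-7.1, 1.0, 15.3]
grip_width: 0.0005
grasp_force: 7.8
```

>>> apply_moves([
  [0,0,-0.15,0,0,0,0],
  [0,0,-0.31,0,0,0,0],
  [0,0.2,-0.31,0,0,0,0],
  [0,0.35,-0.31,0,0,0,0],
  [0,0.35,-0.2,0,0,0,0],
  [0,0.35,-0.1,0,0,0,0],
  [0,0.35,-0.04,0,0,0,0],
  [0,0.35,-0.015,0,0,0,0],
  [0,0.35,-0.008,0,0,0,0],
  [0,0.35,-0.006,0,0,0,0],
  [0,0.35,-0.006,0,0,0,0],
])

```text
time_s: 25.6
tool_pos: [0.6024, -0.1804, 0.0263]
tool_rot: [-180.0, 0.2, 15.1]
force: [-2.9, 0.2, 3.7]
grip_width: 0.0005
grasp_force: 1.8
```

>>> apply_moves([
  [0,0,0.003,0,0,0,0],
  [0,0,0.006,0,0,0,0],
  [0,0,0.009,0,0,0,0],
  [0,0,0.009,0,0,0,0],
])

```text
time_s: 26.0
tool_pos: [0.6026, -0.1805, 0.0258]
tool_rot: [-179.9, 0.2, 15.1]
force: [-6.2, 1.5, 13.7]
grip_width: 0.0005
grasp_force: 7.0
```

All four corners stop at 25.7 to 25.8 mm, which is home. Lifting clear for a last look.

>>> apply_moves([
  [0,0,-0.2,0,0,0,0],
  [0,0,-0.4,0,0,0,0],
  [-0.2,-0.08,-0.6,0,0,0,0],
  [-0.42,-0.175,-0.68,0,0,0,0],
  [-0.42,-0.175,-0.68,0,0,0,0],
  [-0.42,-0.175,-0.68,0,0,0,0],
  [-0.42,-0.175,-0.68,0,0,0,0],
])

```text
time_s: 26.7
tool_pos: [0.5142, -0.1675, 0.1597]
tool_rot: [180.0, 0.1, 15.2]
force: [-0.1, -1.0, 0.1]
grip_width: 0.0006
grasp_force: 0.0
```

Run:
```python
from h import *
im,c=wshot('w6'); o=env.get_obs(); print(o['tool_pos'],o['force'])
for b in masks_of('wrist','board')[:1]:
    p=np.argwhere(b['pixels'])[:,::-1].astype(np.float32)
    for z in (.026,.0365):
        r=cv2.minAreaRect(world(c,p,z)[:,:2].astype(np.float32)); print(z,b['conf'],np.round(r[0],4),np.round(r[1],4),round(r[2],1))
cv2.imwrite('pics/z6.png',cv2.resize(im[60:290,230:430,::-1],None,fx=2.6,fy=2.6,interpolation=cv2.INTER_CUBIC))
```

```text
[ 0.51416374 -0.16771537  0.15928445] [0.40550935 0.763182   0.32389142]
0.026 0.73 [ 0.5582 -0.1553] [0.1515 0.0941] 13.5
0.0365 0.73 [ 0.559  -0.1551] [0.1461 0.0907] 13.5
```

View pics/z6.png

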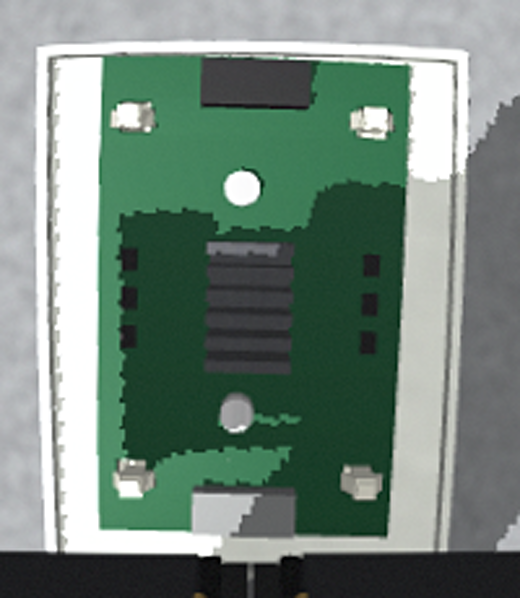

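The crop shows all four barbs spread above the board, at crop (133,117), (372,122), (134,480) and (362,482). The board's size fits a top height of 26 mm (151.5x94.1 mm). The robot is clear, so I'm handing the job in.

```bash
python3 -c "
from h import *
print(env.sign_off())"
```

```text
the job is handed in; nothing more can be done
None
```

The small green board is pressed home on all four standoffs, each press point stopping at about 25.7 mm (26 mm expected) with the barbs spread above its holes; the highest press force read was 19.6 N, and the job was handed in at about 27 s with the arm clear, though sign-off gave no verdict.

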